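# Lay the sweets carton down and push it up to the display step

### The job

On the shop counter, tip the red sweets carton over by pushing it, so that it lies flat on its back with its sweets picture facing up, and then push it along the counter until its leading end (its top end when it was standing) is squarely flush against the front of the white display step. Only push it: do not pick it up. Leave the green carton standing and everything else where it is.

Things in the scene. Friction and masses are not known exactly. Their poses are not given: they have to be found in the camera images.
- red_carton: Red rigid carton standing on end, 150 mm tall, 100 wide, 50 thick, 0.25 to 0.5 kg; left or right of the two standing ones. Origin: centre of the end it stands on. x points out of its back, to the step (within 0.3 rad); the front (-x, white panel of coloured sweets) is on the robot's side; z up. Past 18 degrees of tilt it falls onto its back: then x points down and z along the counter to the step
- red_top (a point): Centre of the red carton's top end (150 mm from its origin along its z), same axes. Once the carton lies down this is the leading end, 25 mm above the counter. Tipped straight over its lower back edge, the carton lands with this end 50 to 100 mm short of the step
- red_back_edge (a point): Middle of the red carton's lower back edge (25 mm from its origin along its x, 0 along z). This edge stays on the counter while the carton is tipped onto its back and pushed along. Lying, it slides under 2 to 6 N; pushed 30 to 40 mm to one side of the middle of its near end it turns by about 8 rad per metre of push, pushed in the middle hardly at all
- stop_face (a point): Middle of the front face of the white display step, 25 mm above the counter. The step is fixed, 45 mm high (80 mm with the small sweets boxes on it), 760 mm wide along this point's y, 110 mm deep; its upright front face is flat, with a thin yellow strip, and faces the robot. x points into the step, square to its front; z up. Turned by up to 0.2 rad
- green_carton: Green carton of the same size, mass and axes, standing on end about 220 mm beside the red one (at least 170 mm centre to centre); to be left standing
- yellow_carton: Yellow carton of the same size, already lying on its back with its top end near the step, at the left end of the step. Origin: centre of its near 50 x 100 mm end, 25 mm above the counter; z points to the step
- bottle: Amber drink bottle, upright, 62 mm diameter, 200 mm tall, in front of the right end of the step; origin at the centre of its foot
- can: Blue drink can, upright, 56 mm diameter, 130 mm tall, in front of the right end of the step; origin at the centre of its foot
Not all that is in view belongs to the job. Of the things that look like the red_carton, the largest one is meant. Leave any black or blue look-alike of the green_carton alone.

How it is judged:
At the end, for the whole second after the job is handed in: The red carton lies still and flat on its back, sweets side up (0.1 rad), the middle of its leading end within 10 mm of the step's front face and square to it within 0.09 rad; the green carton stands; all other things are within 20 mm of where they began (angle between red_carton's own x axis and vertical above 3.04 rad and height (world z) of red_top below 0.033 m and height (world z) of red_back_edge below 0.01 m and x of red_top in the frame of stop_face between -0.01 and 0.006 m and y of red_top in the frame of stop_face between -0.33 and 0.33 m and angle between the z axis of red_carton and the x axis of stop_face, either way round below 0.09 rad and linear speed of red_carton below 0.02 m/s and angle between green_carton's own z axis and vertical below 0.1 rad and distance of each of green_carton, yellow_carton, bottle, can from where it was at the start of the episode below 0.02 m); the robot touches nothing.
It fails at once if the red carton is lifted or carried, or tipped any way but onto its back (its lower back edge rises more than 25 mm off the counter) (height (world z) of red_back_edge above 0.025 m).
It fails at once if the green carton is pushed away or knocked over (distance of green_carton from where it was at the start of the episode above 0.03 m or angle between green_carton's own z axis and vertical above 0.3 rad).
It fails at once if the yellow carton is pushed away or knocked over (distance of yellow_carton from where it was at the start of the episode above 0.03 m or angle between yellow_carton's own x axis and vertical below 2.8 rad).
It fails at once if the bottle is pushed away or knocked over (distance of bottle from where it was at the start of the episode above 0.03 m or angle between bottle's own z axis and vertical above 0.3 rad).
It fails at once if the can is pushed away or knocked over (distance of can from where it was at the start of the episode above 0.03 m or angle between can's own z axis and vertical above 0.3 rad).
It also fails if it takes over 54 s, if anything falls off the work surface, if the arm or the gripper's body presses on something with over 40 N, if the wrist force passes 120 N, or if a joint passes its speed limit or range.

### The arm

A 7-joint arm with a two-finger parallel gripper is mounted at the origin on the work surface. World frame = base frame: x ahead of the robot, y to its left, z up, the work surface at z = 0. Lengths are in m, angles in rad, forces in N, time in s.
With the tool pointing down it reaches from about 0.35 to 0.9 m from the base axis. Payload 19.9 kg.
Tool frame: the origin (TCP) lies midway between the tips of the shut fingers; the grasp point (between the pads) lies 19 mm behind it (ctrl.grasp_offset is the z of the grasp point in the tool frame, in m); z points along the fingers, y is the line along which they close (so a half turn about z gives the same grasp; the last joint's range is limited). The gripper opens to 94 mm and grips with 3 to 60 N. Pads are 16 mm wide; open, the fingers measure 119 mm over their backs; the gripper's body (75 mm by 177 mm) begins 78 mm behind the grasp point.
Start: joints at [1.212, 0.417, -0.01, 1.614, 0.005, 1.111, -0.053], TCP at [0.195, -0.594, 0.167] pointing down, gripper open.
Joint ranges: [-2.81, 2.81], [-0.39, 2.02], [-1.27, 1.25], [0.06, 2.57], [-1.19, 4.33], [0.19, 2], [-2.82, 2.82]. Speed limits (rad/s): [1.89, 1.89, 2.39, 2.39, 3.01, 3.01, 3.01].

### API

Orientations are given as a unit quaternion [w, x, y, z].
In Python, from rig import telemetry, grab_frame, camera_info, ctrl gives the robot as it stands.
- The arm moves only by the tool step_arm, never from a script. Its argument "steps" is a list of rows, each a list of 6 numbers: the shift along the tool's x, y, z in mm, then the turn, a rotation vector about the tool's x, y, z in degrees. In form: [[tx, ty, tz, rx, ry, rz], ...]. A call has 1 to 20 rows; each row is the pose to reach, as a shift and turn from the pose commanded when the call began, along the tool's axes at that moment; what a row does not reach only later rows make up. A row lasts 1/8 s, in which the tool goes at most 62.5 mm and 10.7 degrees, less where a joint would pass 70% of its speed; a pose out of reach is approached as far as the arm can. A call with a gripper value outside its range is refused whole. "gripper" is the opening, from 0 (shut) to 1 (fully open), set as the call begins (left out, the last holds). The fingers move at their own pace and stop on an object; "grip_force" is the grip in N (left out, the last holds). Time passes only in rows, so rows that repeat a pose let the fingers close. It gives the time, the measured TCP pose, the force, the opening and the grip force at its end, in the units of the state.
- telemetry.read_state(): the state, without advancing time (a new reading comes with each control period).
- grab_frame(name): name is "scene" or "top"; returns (picture, depth): 400x640x3 uint8, blue, green, red; 400x640 float32, m along the optical axis (not along the pixel's ray), 0 where there is no reading.
- camera_info(name): a dict with "fx", "fy", "cx", "cy" (pixels), "k1" (the pictures are not rectified: a ray, as slopes to the right and down, at radius r is drawn at 1 + k1 r^2 times it, then the intrinsics apply), "R" (3x3) and "t" (3): a world point X has camera coordinates R X + t. Camera axes: x right, y down, z forward; pixel columns grow to the right and rows downward; lengths in m; the calibration is good to about 2 mm. A picture is of the moment at which its call begins. camera_info takes no time and is no camera call.
- ctrl.sign_off(): hands the job in; it is judged then, once.
The state is a dict: "time": time; "joint_pos": joint angles; "dq": joint speeds; "effort": joint torques, N m; "tcp_pos": TCP position; "orientation": TCP orientation; "ft_force": force on the tool from outside, world axes, zero at the start; "wrist_torque": the same for the moment, N m; "opening": finger opening in m; "finger_force": force on a finger pad.
Only numpy, scipy, OpenCV 4.12 (cv2) and the standard library are available. Lean on these libraries where they do the work, as an engineer would, in place of code of your own. Each camera call takes 0.05 s, during which the arm holds its last target. There are 200 camera calls.

## Working session

There is one attempt and no reset: what is moved stays moved. The work goes in short steps, Python scripts to look and compute and a tool call to move; the robot and the scene stay as the last step left them, time stands still between calls to the robot, and variables do not carry over. Pictures are saved under pics/ and viewed, at most 12 in all, crops included, and the job is handed in when it is done.

Besides the shell and the picture viewer there is one more tool, called after "Request:" as name(argument=value, ...) on one line, values as JSON. step_arm: Moves the arm, as the interface text tells. Its arguments: {"type":"object","properties":{"steps":{"type":"array","items":{"type":"array","items":{"type":"number"}}},"gripper":{"type":"number"},"grip_force":{"type":"number"}},"required":["steps"]}

```bash
mkdir -p pics
cat > h.py <<'E'
import numpy as np, cv2
from rig import telemetry, grab_frame, camera_info, ctrl
def world(name, depth, us, vs):
    """pixels + depth -> world points"""
    c=camera_info(name); us=np.asarray(us); vs=np.asarray(vs)
    d=depth[vs.astype(int),us.astype(int)]
    K=np.array([[c['fx'],0,c['cx']],[0,c['fy'],c['cy']],[0,0,1]],float)
    p=cv2.undistortPoints(np.stack([us,vs],1).astype(float)[:,None],K,np.array([c['k1'],0,0,0,0.]))[:,0]
    X=np.c_[p*d[:,None],d]
    return (X-np.array(c['t']))@np.array(c['R']), d>0
def cloud(name, depth):
    v,u=np.mgrid[0:400,0:640]
    X,ok=world(name,depth,u.ravel(),v.ravel()); X[~ok]=np.nan
    return X.reshape(400,640,3)
E
python3 - <<'E'
from h import *
for n in ("scene","top"):
    im,d=grab_frame(n); cv2.imwrite(f"pics/{n}0.png",im); np.savez(f"{n}0.npz",im=im,d=d)
    c=camera_info(n); print(n,c, (-np.array(c['R']).T@np.array(c['t'])).round(3),(d>0).mean())
s=telemetry.read_state();print(s)
E
```

```text
scene {'fx': 447.6855936564703, 'fy': 447.6855936564703, 'cx': 316.0563195964058, 'cy': 205.3073608893926, 'k1': -0.09455495639257425, 'R': array([[ 0.19689752, -0.98039784,  0.00717267],
       [-0.92873192, -0.1888554 , -0.31904649],
       [ 0.31414708,  0.05615797, -0.94771192]]), 't': array([-0.12158595,  0.55869879,  1.16272163])} [ 0.178 -0.079  1.281] 0.996125
top {'fx': 458.36676810608196, 'fy': 458.36676810608196, 'cx': 318.64220957629095, 'cy': 195.9465237703188, 'k1': 0.02675445621347574, 'R': array([[-3.73497991e-03, -9.99714832e-01,  2.35861224e-02],
       [-9.92167484e-01,  7.59743240e-04, -1.24912395e-01],
       [ 1.24858854e-01, -2.38679290e-02, -9.91887387e-01]]), 't': array([-0.01591025,  0.59645146,  1.08714423])} [0.456 0.01  1.153] 0.99601953125
{'time': 0.1, 'joint_pos': array([ 1.21249531,  0.41788097, -0.01030627,  1.61412049,  0.00469079,
        1.11071279, -0.05299362]), 'dq': array([-9.95983656e-05, -4.10670169e-03, -1.38375994e-04, -3.22546040e-03,
       -4.57738708e-04,  6.20659298e-04, -6.04114965e-04]), 'effort': array([ 2.56691223e-03, -8.52585554e+01,  6.40766602e-01, -4.26694751e+01,
       -4.87649068e-02,  1.62820739e-02, -1.36791058e-05]), 'tcp_pos': array([ 0.19457442, -0.5935306 ,  0.16660591]), 'orientation': array([-5.34642509e-04,  9.87479652e-01,  1.57745479e-01, -1.24070455e-04]), 'ft_force': array([ 0.65745461, -0.62785275,  0.5857809 ]), 'wrist_torque': array([-0.00336035, -0.01568286, -0.02842993]), 'finger_force': 0.0, 'opening': 0.09369597722697202}
```

View pics/scene0.png

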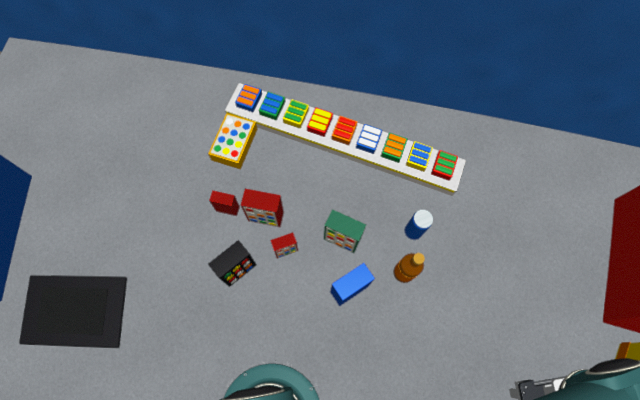

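View pics/top0.png

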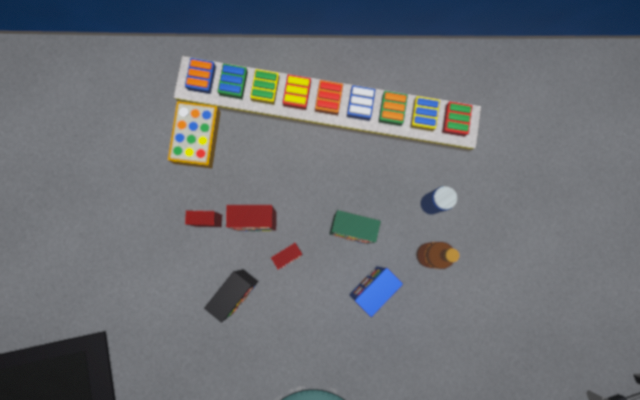

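The scene picture has three red candidates: the large one at (262,207), a small one at (224,202) and a small one at (285,245). The large one fits, being the largest, with a white sweets panel on the robot's side and standing about 220 mm from the green carton at (344,230). I'll confirm it in a crop while measuring.

```bash
cat >> h.py <<'E'
def masks(im):
    h=cv2.cvtColor(im,cv2.COLOR_BGR2HSV); H,S,V=[h[...,i].astype(int) for i in range(3)]
    return dict(red=((H<8)|(H>172))&(S>150)&(V>50), green=(abs(H-75)<18)&(S>90)&(V>40), white=(S<50)&(V>180))
def rect(P):
    (c,s,a)=cv2.minAreaRect((P[:,:2]*1000).astype(np.float32)); return np.round(c,1),np.round(s,1),round(a,1)
def comps(m,C,zlo,zhi,amin=40):
    m=m&(C[...,2]>zlo)&(C[...,2]<zhi)
    n,l,st,ce=cv2.connectedComponentsWithStats(m.astype(np.uint8))
    return [(l==i,ce[i].round(),st[i,4]) for i in range(1,n) if st[i,4]>=amin]
E
python3 - <<'E'
from h import *
for n in ("scene","top"):
    f=np.load(n+"0.npz"); im,d=f['im'],f['d']; C=cloud(n,d); M=masks(im)
    print(n,"counter z",np.nanmedian(C[200:300,120:180,2]).round(4))
    for k,lo,hi in (("red",.02,.3),("green",.1,.2),("white",.035,.055)):
        for m,ce,a in comps(M[k],C,lo,hi):
            P=C[m]; z=np.median(np.sort(P[:,2])[-max(10,len(P)//3):]); T=P[abs(P[:,2]-z)<.012]
            print(k,ce,a,"ztop",z.round(3),*rect(T))
    # step front face: any pixels with z in 38..50mm -> front edge (min x per y)
    Z=C[...,2]; m=(Z>.008)&(Z<.036)&(C[...,0]>.55)&(C[...,0]<.9)
    Pt=C[(Z>.040)&(Z<.05)&(C[...,0]>.55)]
    F=[]
    for y in np.arange(-.3,.26,.02):
        q=Pt[(abs(Pt[:,1]-y)<.01)]
        if len(q)>5: F.append((np.percentile(q[:,0],3),y))
    F=np.array(F); 
    b=np.polyfit(F[:,1],F[:,0],1); r=F[:,0]-np.polyval(b,F[:,1]); k=abs(r)<.008; b=np.polyfit(F[k,1],F[k,0],1)
    print("front x = %.4f*y + %.4f"%tuple(b),len(F),k.sum(),(r*1000).round(0))
im=np.load("scene0.npz")['im']; cv2.imwrite("pics/crop.png",cv2.resize(im[170:290,190:350],None,fx=4.5,fy=4.5,interpolation=2))
E
```

```text
scene counter z -0.0009
red [319. 129.] 98 ztop 0.075 [829.1  24.5] [41.6 81.4] 37.0
red [347. 121.] 80 ztop 0.082 [858.9 -46.3] [48.4 18.4] 78.7
red [344. 127.] 75 ztop 0.082 [835.5 -41.8] [49.8 17.9] 78.8
red [342. 134.] 77 ztop 0.082 [812.7 -38.8] [47.3 17.2] 79.3
red [441. 170.] 146 ztop 0.077 [ 783.5 -356.5] [56.8 77.4] 79.8
red [626. 264.] 3749 ztop 0.128 [ 610.3 -909.2] [ 38.9 397.6] 89.3
red [263. 202.] 733 ztop 0.151 [537.1 137.2] [ 51.5 100.8] 0.9
red [224. 202.] 455 ztop 0.099 [537.8 254.9] [65.2 33.2] 88.4
red [283. 241.] 257 ztop 0.1 [450.6  57.9] [31.5 62.7] 31.3
green [345. 225.] 662 ztop 0.151 [515.2 -97.3] [96.9 49.8] 75.4
white [350. 142.] 3088 ztop 0.047 [831.9 -40.8] [762.2 112.9] 80.4
white [232. 136.] 533 ztop 0.052 [752.  291.9] [ 85.5 135.3] 82.8Traceback (most recent call last):
  File "<stdin>", line 17, in <module>
    raise TypeError("expected non-empty vector for x")
TypeError: expected non-empty vector for x
```

Run:
```python
from h import *
f=np.load("top0.npz"); im,d=f['im'],f['d']; C=cloud("top",d); M=masks(im)
for k,lo,hi in (("red",.02,.3),("green",.1,.2),("white",.035,.055)):
    for m,ce,a in comps(M[k],C,lo,hi,60):
        P=C[m]; z=np.median(np.sort(P[:,2])[-max(10,len(P)//3):]); T=P[abs(P[:,2]-z)<.012]
        print(k,ce,a,"ztop",z.round(3),*rect(T))
for n in ("scene","top"):
    f=np.load(n+"0.npz"); C=cloud(n,f['d']); 
    Z=C[...,2]; Pt=C[(Z>.036)&(Z<.054)&(C[...,0]>.65)&(C[...,0]<1)&(C[...,1]<.2)&(C[...,1]>-.42)]
    F=[]
    for y in np.arange(-.36,.2,.02):
        q=Pt[abs(Pt[:,1]-y)<.01]
        if len(q)>5: F.append((np.percentile(q[:,0],3),y))
    F=np.array(F); b=np.polyfit(F[:,1],F[:,0],1); print(n,len(Pt),"front x = %.4f y + %.4f"%tuple(b),len(F),np.std(F[:,0]-np.polyval(b,F[:,1])).round(4))
im=np.load("scene0.npz")['im']; cv2.imwrite("pics/crop.png",cv2.resize(im[170:290,190:350],None,fx=4.5,fy=4.5,interpolation=2))
```

```text
red [330.  86.] 135 ztop 0.082 [861.2 -45.3] [50.  18.4] 83.0
red [329.  95.] 134 ztop 0.082 [837.2 -42.1] [49.7 15.7] 81.9
red [327. 104.] 133 ztop 0.082 [815.3 -37.4] [49.5 16.3] 82.3
red [451. 123.] 122 ztop 0.076 [ 773.5 -337.7] [84.4 43.9] 28.0
red [249. 216.] 929 ztop 0.152 [538.3 137.9] [96.8 44.3] 89.7
red [200. 218.] 377 ztop 0.102 [538.2 256.1] [64.  29.7] 87.5
red [286. 255.] 320 ztop 0.102 [452.2  58.6] [27.3 60.9] 31.2
green [356. 226.] 913 ztop 0.152 [516.5 -95.2] [98.1 45.9] 76.8
white [328. 110.] 4320 ztop 0.048 [832.9 -40.6] [756.  109.2] 80.4
white [193. 115.] 364 ztop 0.053 [793.1 287.2] [84.4 49.9] 85.1
white [190. 143.] 454 ztop 0.053 [724.7 295.8] [83.4 78.7] 83.5
scene 3108 front x = 0.1714 y + 0.7826 29 0.0008
top 4819 front x = 0.1683 y + 0.7840 29 0.0007
```

View pics/crop.png

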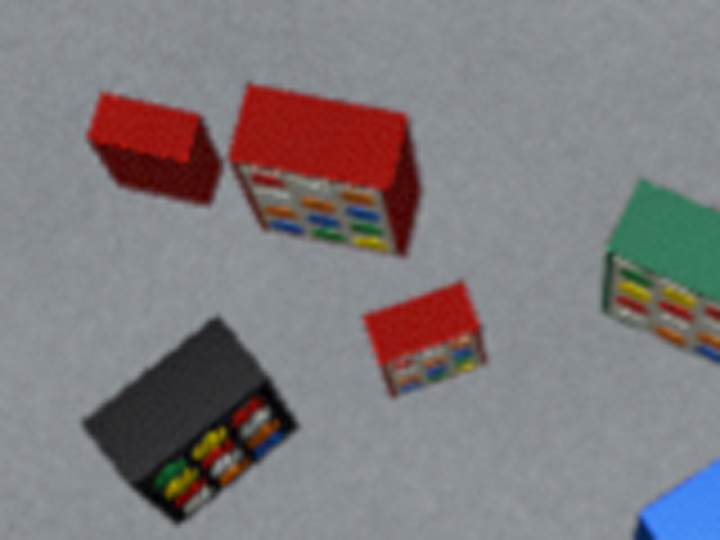

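The crop confirms it: the large red carton with the sweets panel is at crop (325,165), and the two smaller red ones lie to its left and lower right. Its top centre is at about (0.538, 0.1375) with yaw near 0. The step's front follows x = 0.170y + 0.7835, a yaw of -9.65°. I'll push with the fingers 60 mm apart, so two contacts keep the carton square.

Request:
step_arm(steps=[[0,0,-60,0,0,0],[0,0,-110,0,0,0],[0,0,-150,0,0,0],[500,-605,-150,0,0,18],[500,-605,-150,0,0,18],[500,-605,-150,0,0,18],[500,-605,-150,0,0,18],[500,-605,-150,0,0,18],[500,-605,-150,0,0,18],[500,-605,-150,0,0,18],[500,-605,-150,0,0,18],[500,-605,-150,0,0,18],[500,-605,-150,0,0,18],[500,-605,-150,0,0,18],[500,-605,-150,0,0,18],[500,-605,-150,0,0,18],[500,-605,-150,0,0,18],[500,-605,-150,0,0,18],[500,-605,-150,0,0,18]], gripper=0.64)

```text
time: 2.48
tcp_pos: [0.4813, 0.1357, 0.3172]
orientation: [0.0, 1.0, 0.001, 0.0]
ft_force: [-0.3, 0.1, -0.3]
opening: 0.0601
finger_force: 0.0
```

Run:
```python
from h import *
for n in ("scene","top"):
    f=np.load(n+"0.npz"); C=cloud(n,f['d']); P=C.reshape(-1,3)
    q=P[(P[:,2]>.09)&(P[:,2]<.25)&(P[:,0]>.32)&(P[:,0]<.50)&(P[:,1]>.1)&(P[:,1]<.35)]
    print(n,len(q),*rect(q),q.max(0),q.min(0))
```

```text
scene 924 [365.4 179.7] [ 53.3 100.1] 50.7 [0.41911771 0.23003941 0.15586169] [0.32003323 0.13003121 0.09013237]
top 1247 [365.7 180.5] [51.4 99.8] 51.7 [0.41960761 0.22965018 0.15605141] [0.32005864 0.13166155 0.09044596]
```

Request:
step_arm(steps=[[0,-2,50,0,0,0],[0,-2,100,0,0,0],[0,-2,145,0,0,0],[0,-2,170,0,0,0],[0,-2,180,0,0,0],[0,-2,180,0,0,0],[8,-2,180,0,0,0],[14,-2,180,0,0,0],[18,-2,180,0,0,0],[22,-2,180,0,0,0],[26,-2,180,0,0,0],[30,-2,180,0,0,0],[34,-2,180,0,0,0],[38,-2,180,0,0,0]])

```text
time: 4.22
tcp_pos: [0.5196, 0.1389, 0.1371]
orientation: [-0.0, 1.0, 0.001, -0.0]
ft_force: [-0.9, -0.3, 0.0]
opening: 0.0601
finger_force: 0.0
```

Run:
```python
from h import *
im,d=grab_frame("scene"); C=cloud("scene",d); 
for m,ce,a in comps(masks(im)["red"],C,.02,.3):
    P=C[m]
    if P[:,0].mean()<.7 and P[:,1].mean()>0: print(ce,a,P.min(0).round(3),P.max(0).round(3),*rect(P))
cv2.imwrite("pics/tip1.png",im[120:320,150:450])
```

```text
[217. 202.] 161 [0.521 0.247 0.023] [0.547 0.288 0.104] [534.  267.6] [40.4 25.5] 89.7
```

View pics/tip1.png

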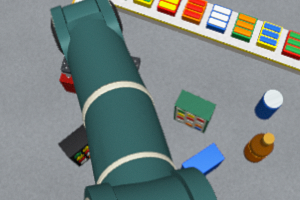

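The arm hides the carton in this view (crop around (110,100)), while the green carton at (195,110) still stands. The force suggests contact has begun, so I'll keep tipping slowly past the balance point.

Request:
step_arm(steps=[[4,0,0,0,0,0],[8,0,0,0,0,0],[12,0,0,0,0,0],[16,0,0,0,0,0],[20,0,0,0,0,0],[24,0,0,0,0,0],[28,0,0,0,0,0],[32,0,0,0,0,0],[36,0,0,0,0,0],[40,0,0,0,0,0],[44,0,0,0,0,0],[48,0,0,0,0,0],[52,0,0,0,0,0],[56,0,0,0,0,0],[60,0,0,0,0,0],[60,0,0,0,0,0],[60,0,0,0,0,0],[60,0,0,0,0,0],[60,0,0,0,0,0]])

```text
time: 6.65
tcp_pos: [0.5793, 0.139, 0.1372]
orientation: [-0.0, 1.0, 0.001, -0.0]
ft_force: [-0.2, -0.8, 0.6]
opening: 0.0603
finger_force: 0.0
```

```bash
cat >> h.py <<'E'
def lying(n):
    im,d=grab_frame(n); C=cloud(n,d); Z=C[...,2]
    m=(Z>.035)&(Z<.065)&(C[...,0]>.5)&(C[...,0]<.17*C[...,1]+.777)&(C[...,1]>.02)&(C[...,1]<.22)
    for m,ce,a in comps(m,C,.035,.065,150):
        P=C[m]; print(n,ce,a,np.median(P[:,2]).round(3),*rect(P),P[:,:2].min(0).round(3),P[:,:2].max(0).round(3))
    return im
E
python3 - <<'E'
from h import *
im=lying("scene"); im=lying("top"); cv2.imwrite("pics/tip2.png",im[40:320,140:480])
E
```

```text
(no output)
```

View pics/tip2.png

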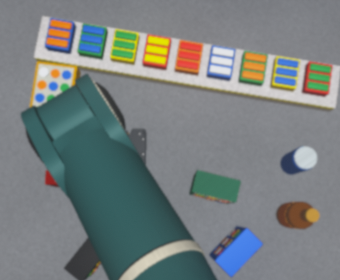

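The arm still hides the red carton (around crop (90,130)), while the green one at (215,187) and the rest are undisturbed. I'll raise the tool and move aside to look.

Request:
step_arm(steps=[[0,0,-50,0,0,0],[-20,0,-100,0,0,0],[-60,20,-150,0,0,0],[-100,70,-170,0,0,0],[-120,130,-170,0,0,0],[-140,190,-170,0,0,0],[-150,250,-170,0,0,0],[-150,310,-170,0,0,0],[-150,350,-170,0,0,0],[-150,350,-170,0,0,0],[-150,350,-170,0,0,0]])

```text
time: 8.12
tcp_pos: [0.4304, -0.2107, 0.3071]
orientation: [-0.0, 1.0, 0.002, -0.0]
ft_force: [0.9, 0.7, 0.3]
opening: 0.0602
finger_force: 0.0
```

Run:
```python
from h import *
im=lying("top"); im=lying("scene"); cv2.imwrite("pics/tip3.png",im[60:320,150:500])
```

```text
(no output)
```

View pics/tip3.png

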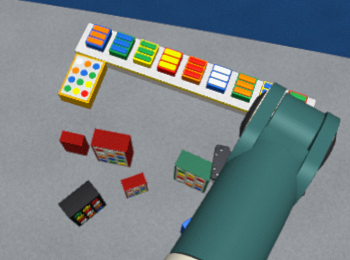

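The carton (crop (112,147)) is still standing, so I'll measure where it is now.

Run:
```python
from h import *
for n in ("scene","top"):
    im,d=grab_frame(n); C=cloud(n,d); M=masks(im)
    for k in("red","green"):
      for m,ce,a in comps(M[k],C,.09,.2,100):
        P=C[m]; z=np.median(np.sort(P[:,2])[-max(10,len(P)//3):]); T=P[abs(P[:,2]-z)<.008]
        if T[:,0].mean()<.7 and abs(T[:,1].mean())<.4: print(n,k,ce,a,"ztop",z.round(3),*rect(T))
```

```text
scene red [262. 201.] 683 ztop 0.151 [538.4 137. ] [100.7  49.5] 89.4
scene red [222. 198.] 262 ztop 0.101 [537.8 255.4] [65.8 33. ] 89.5
scene red [283. 241.] 260 ztop 0.101 [450.4  57.8] [32.1 62.9] 29.9
scene green [344. 225.] 631 ztop 0.151 [515.2 -96.8] [96.6 48.6] 75.9
top red [249. 216.] 925 ztop 0.152 [538.3 137.8] [96.5 44.4] 89.7
top red [200. 218.] 369 ztop 0.101 [538.3 255.8] [63.6 29.7] 87.4
top red [286. 255.] 321 ztop 0.101 [452.3  58.5] [27.4 61.5] 30.7
top green [355. 226.] 916 ztop 0.152 [516.7 -95.5] [98.4 46.2] 76.9
```

The carton has not moved, and nothing else has either. The partly open fingers probably sit a little higher than the TCP and passed just over the top. I'll shut the gripper, which puts the tips at the TCP, and push lower, watching the force.

Request:
step_arm(steps=[[10,-60,0,0,0,0],[20,-120,0,0,0,0],[30,-180,0,0,0,0],[40,-240,0,0,0,0],[50,-300,0,0,0,0],[50,-348,0,0,0,0],[50,-348,30,0,0,0],[50,-348,80,0,0,0],[50,-348,130,0,0,0],[50,-348,170,0,0,0],[50,-348,182,0,0,0],[50,-348,182,0,0,0],[55,-348,182,0,0,0],[60,-348,182,0,0,0],[65,-348,182,0,0,0],[70,-348,182,0,0,0],[75,-348,182,0,0,0],[80,-348,182,0,0,0],[85,-348,182,0,0,0],[90,-348,182,0,0,0]], gripper=0)

```text
time: 10.82
tcp_pos: [0.5197, 0.1369, 0.1251]
orientation: [-0.0, 1.0, 0.001, -0.0]
ft_force: [-0.8, 0.6, 0.6]
opening: 0.0005
finger_force: 0.0
```

Request:
step_arm(steps=[[4,0,0,0,0,0],[8,0,0,0,0,0],[12,0,0,0,0,0],[16,0,0,0,0,0],[20,0,0,0,0,0]])

```text
time: 11.45
tcp_pos: [0.5396, 0.1369, 0.1252]
orientation: [-0.0, 1.0, 0.001, -0.0]
ft_force: [-0.1, 0.7, 0.5]
opening: 0.0005
finger_force: 0.0
```

Request:
step_arm(steps=[[4,0,0,0,0,0],[8,0,0,0,0,0],[12,0,0,0,0,0],[16,0,0,0,0,0],[20,0,0,0,0,0],[24,0,0,0,0,0],[28,0,0,0,0,0],[32,0,0,0,0,0],[36,0,0,0,0,0],[36,0,0,0,0,0],[36,0,0,0,0,0],[36,0,0,0,0,0]])

```text
time: 12.95
tcp_pos: [0.5753, 0.137, 0.1252]
orientation: [-0.0, 1.0, 0.001, -0.0]
ft_force: [0.5, -0.4, -0.2]
opening: 0.0009
finger_force: 0.0
```

Request:
step_arm(steps=[[0,0,-50,0,0,0],[-20,0,-100,0,0,0],[-60,20,-150,0,0,0],[-100,70,-170,0,0,0],[-120,130,-170,0,0,0],[-140,190,-170,0,0,0],[-150,250,-170,0,0,0],[-150,310,-170,0,0,0],[-150,350,-170,0,0,0],[-150,350,-170,0,0,0],[-150,350,-170,0,0,0]])

```text
time: 14.32
tcp_pos: [0.4263, -0.2127, 0.2951]
orientation: [-0.0, 1.0, 0.002, -0.0]
ft_force: [-0.1, 0.3, 0.3]
opening: 0.0002
finger_force: 0.0
```

Run:
```python
from h import *
im=lying("top"); im=lying("scene"); cv2.imwrite("pics/tip4.png",im[60:320,150:500])
```

```text
(no output)
```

View pics/tip4.png

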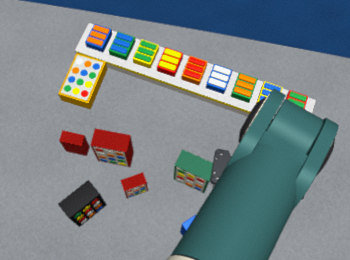

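The carton is again untouched, at crop (112,147). I'll check whether the tool really is where the telemetry says by projecting the TCP and comparing depths around the gripper.

```bash
python3 - <<'E'
from h import *
s=telemetry.read_state(); p=s['tcp_pos']; print(p, s['orientation'].round(4), s['joint_pos'].round(3))
for n in("scene","top"):
    c=camera_info(n); K=np.array([[c['fx'],0,c['cx']],[0,c['fy'],c['cy']],[0,0,1]],float)
    q=np.array([p+[0,0,z] for z in (0,.1,.2)])
    print(n,cv2.projectPoints(q,cv2.Rodrigues(np.array(c['R']))[0],np.array(c['t']),K,np.array([c['k1'],0,0,0,0.]))[0][:,0].round(0).tolist())
    im,d=grab_frame(n); C=cloud(n,d)
    m=(C[...,2]>.2)&(C[...,2]<.5)&(abs(C[...,0]-.43)<.25)
    P=C[m]; print(n,"pts z .2-.5:",len(P))
    for lo in np.arange(.2,.5,.03):
        q=P[(P[:,2]>=lo)&(P[:,2]<lo+.03)]
        if len(q)>3: print(lo.round(2),len(q),q.min(0).round(3),q.max(0).round(3))
    cv2.imwrite(f"pics/g_{n}.png",cv2.resize(im[130:330,300:560],None,fx=2.5,fy=2.5))
E
python3 -c "
import cv2,numpy as np
a=cv2.imread('pics/g_scene.png');b=cv2.imread('pics/g_top.png')
cv2.imwrite('pics/g.png',cv2.resize(np.hstack([a,b]),(800,308)))"
```

```text
[ 0.42649803 -0.21231567  0.29531994] [1.0e-04 1.0e+00 2.1e-03 1.0e-04] [ 0.891  0.064 -0.516  1.778  0.033  1.308 -1.199]
scene [[393.0, 253.0], [401.0, 243.0], [411.0, 230.0]]
scene pts z .2-.5: 424
0.44 23 [ 0.39  -0.299  0.443] [ 0.449 -0.123  0.47 ]
0.47 400 [ 0.391 -0.3    0.47 ] [ 0.459 -0.124  0.477]
top [[427.0, 269.0], [443.0, 271.0], [464.0, 274.0]]
top pts z .2-.5: 1663
0.2 5 [ 0.463 -0.289  0.2  ] [ 0.465 -0.283  0.203]
0.41 4 [ 0.394 -0.191  0.435] [ 0.458 -0.189  0.438]
0.44 179 [ 0.392 -0.191  0.441] [ 0.458 -0.123  0.47 ]
0.47 1475 [ 0.393 -0.178  0.47 ] [ 0.459 -0.123  0.5  ]
```

View pics/g.png

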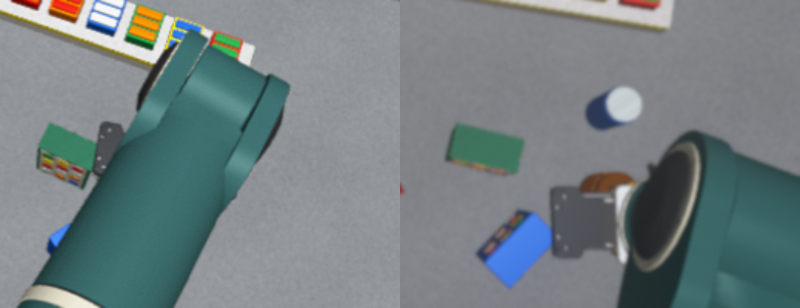

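Run:
```python
from h import *
p=np.array([0.19457,-0.59353,0.16661]); th=np.radians(18.15); tx=np.array([np.cos(th),np.sin(th),0]); ty=np.array([np.sin(th),-np.cos(th),0])
c=camera_info("scene"); K=np.array([[c['fx'],0,c['cx']],[0,c['fy'],c['cy']],[0,0,1]],float)
f=np.load("scene0.npz"); C=cloud("scene",f['d']); 
q=np.array([p,p+.05*ty,p-.05*ty]); print(cv2.projectPoints(q,cv2.Rodrigues(np.array(c['R']))[0],np.array(c['t']),K,np.array([c['k1'],0,0,0,0.]))[0][:,0].round(0).tolist())
m=(C[...,2]>.05)&(np.hypot(C[...,0]-p[0],C[...,1]-p[1])<.15)
D=C[m]-p; L=np.c_[D@tx,D@ty,D[:,2]]*1000
for lo in range(-60,220,15):
    k=(L[:,2]>=lo)&(L[:,2]<lo+15)
    if k.sum()>2: print(lo,k.sum(),L[k,:2].min(0).round(0),L[k,:2].max(0).round(0))
cv2.imwrite("pics/fing.png",cv2.resize(f['im'][330:400,480:640],None,fx=5,fy=5))
```

```text
[[524.0, 387.0], [544.0, 384.0], [505.0, 391.0]]
30 3 [  9. -52.] [  9. -49.]
45 21 [ -9. -60.] [  9. -56.]
60 27 [ -8. -60.] [  9. -53.]
75 14 [ -9. -60.] [  8. -56.]
135 62 [ -3. -82.] [34. 80.]
150 114 [ -0. -87.] [34. 27.]
165 365 [ -2. -89.] [ 34. -18.]
180 78 [  2. -88.] [ 30. -22.]
195 25 [  7. -42.] [ 20. -34.]
210 75 [ 10. -42.] [ 34. -12.]
```

View pics/fing.png

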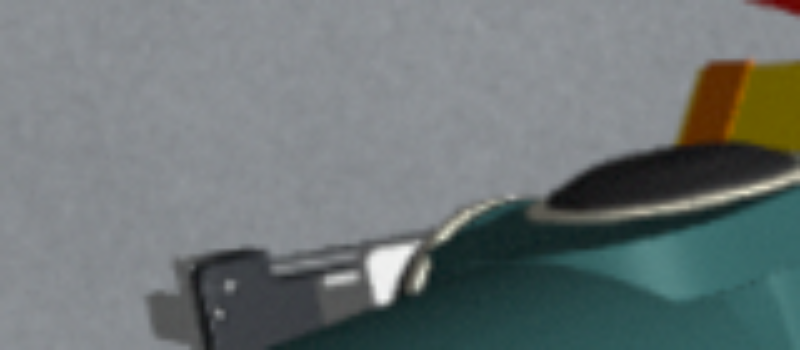

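The start-pose picture shows the open finger at about crop (150,310), and the depth puts its tip roughly 35 mm above the reported TCP. So the real tips ride about 35 mm high, which explains both misses. I'll repeat with the TCP at z = 0.095, putting the tips near 0.13.

Request:
step_arm(steps=[[10,-60,0,0,0,0],[20,-120,0,0,0,0],[30,-180,0,0,0,0],[40,-240,0,0,0,0],[54,-300,0,0,0,0],[54,-350,0,0,0,0],[54,-350,40,0,0,0],[54,-350,90,0,0,0],[54,-350,140,0,0,0],[54,-350,185,0,0,0],[54,-350,200,0,0,0],[54,-350,200,0,0,0],[60,-350,200,0,0,0],[66,-350,200,0,0,0],[72,-350,200,0,0,0],[76,-350,200,0,0,0],[80,-350,200,0,0,0],[84,-350,200,0,0,0]], gripper=0.64)

```text
time: 16.77
tcp_pos: [0.5094, 0.1369, 0.0951]
orientation: [-0.0, 1.0, 0.001, -0.0]
ft_force: [-0.8, -0.4, 0.1]
opening: 0.06
finger_force: 0.5
```

Request:
step_arm(steps=[[4,0,0,0,0,0],[8,0,0,0,0,0],[12,0,0,0,0,0],[16,0,0,0,0,0],[20,0,0,0,0,0],[24,0,0,0,0,0],[28,0,0,0,0,0],[32,0,0,0,0,0],[36,0,0,0,0,0],[40,0,0,0,0,0],[44,0,0,0,0,0],[48,0,0,0,0,0],[52,0,0,0,0,0],[52,0,0,0,0,0],[52,0,0,0,0,0],[52,0,0,0,0,0]])

```text
time: 18.77
tcp_pos: [0.5612, 0.137, 0.0952]
orientation: [-0.0, 1.0, 0.001, -0.0]
ft_force: [-0.2, 0.1, -0.2]
opening: 0.0605
finger_force: 0.0
```

Request:
step_arm(steps=[[0,0,-50,0,0,0],[-20,0,-100,0,0,0],[-60,20,-150,0,0,0],[-100,70,-190,0,0,0],[-120,130,-190,0,0,0],[-140,190,-190,0,0,0],[-140,250,-190,0,0,0],[-140,310,-190,0,0,0],[-140,350,-190,0,0,0],[-140,350,-190,0,0,0],[-140,350,-190,0,0,0]])

```text
time: 20.15
tcp_pos: [0.4224, -0.2126, 0.2851]
orientation: [-0.0, 1.0, 0.002, -0.0]
ft_force: [-0.2, 0.4, -0.3]
opening: 0.0603
finger_force: 0.0
```

Run:
```python
from h import *
lying("top"); im=lying("scene"); cv2.imwrite("pics/tip5.png",im[60:320,150:500])
```

```text
top [255. 177.] 2537 0.052 [642.1 139.5] [149.  100.9] 0.3 [0.568 0.089] [0.717 0.19 ]
scene [272. 180.] 1647 0.05 [640.9 137.4] [100.9 152.1] 89.9 [0.565 0.087] [0.717 0.188]
```

View pics/tip5.png

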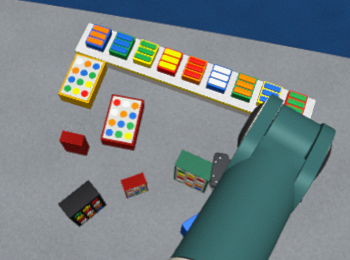

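It fell flat on its back with the sweets up, at crop (122,120), and everything else is in place. The carton centre is (0.641, 0.138) with yaw about 0, and the gap to the step is about 90 mm. Next I go behind its near end with the tool turned 9.65° to match the step.

Request:
step_arm(steps=[[10,-60,0,0,0,0],[30,-120,0,0,0,0],[50,-180,0,0,0,0],[70,-240,0,0,0,4],[90,-300,0,0,0,9.65],[110,-350,0,0,0,9.65],[110,-364,0,0,0,9.65],[110,-364,50,0,0,9.65],[110,-364,100,0,0,9.65],[110,-364,150,0,0,9.65],[110,-364,200,0,0,9.65],[110,-364,240,0,0,9.65],[110,-364,255,0,0,9.65],[110,-364,270,0,0,9.65],[110,-364,280,0,0,9.65],[110,-364,280,0,0,9.65]])

```text
time: 22.25
tcp_pos: [0.5314, 0.1509, 0.0052]
orientation: [-0.0, 0.997, -0.083, 0.0]
ft_force: [-0.3, 0.1, 0.7]
opening: 0.0602
finger_force: 0.0
```

Request:
step_arm(steps=[[0,0,4,0,0,0],[0,0,8,0,0,0],[0,0,12,0,0,0],[0,0,12,0,0,0]])

```text
time: 22.75
tcp_pos: [0.5311, 0.1509, -0.0071]
orientation: [0.0, 0.997, -0.083, -0.0]
ft_force: [-0.3, 0.4, -0.1]
opening: 0.0602
finger_force: 0.0
```

Request:
step_arm(steps=[[6,0,0,0,0,0],[12,0,0,0,0,0],[16,0,0,0,0,0],[20,0,0,0,0,0],[24,0,0,0,0,0],[28,0,0,0,0,0],[32,0,0,0,0,0],[36,0,0,0,0,0],[40,0,0,0,0,0],[45,0,0,0,0,0],[50,0,0,0,0,0],[55,0,0,0,0,0],[60,0,0,0,0,0],[65,0,0,0,0,0],[70,0,0,0,0,0]])

```text
time: 24.62
tcp_pos: [0.6006, 0.1392, -0.0068]
orientation: [0.0, 0.997, -0.083, -0.0]
ft_force: [-2.9, 0.7, 2.0]
opening: 0.0599
finger_force: 1.6
```

Request:
step_arm(steps=[[5,0,0,0,0,0],[10,0,0,0,0,0],[15,0,0,0,0,0],[20,0,0,0,0,0],[25,0,0,0,0,0],[30,0,0,0,0,0],[34,0,0,0,0,0]])

```text
time: 25.5
tcp_pos: [0.6342, 0.1337, -0.0069]
orientation: [-0.0, 0.997, -0.083, -0.0]
ft_force: [-4.3, 0.6, 2.4]
opening: 0.0597
finger_force: 1.7
```

Run:
```python
from h import *
lying("top"); im=lying("scene")
```

```text
top [277. 131.] 641 0.051 [763.5  80.5] [127.9  64.2] 36.3 [0.694 0.053] [0.796 0.144]
```

Request:
step_arm(steps=[[2,0,0,0,0,0],[4,0,0,0,0,0],[6,0,0,0,0,0],[7,0,0,0,0,0]])

```text
time: 26.1
tcp_pos: [0.6408, 0.1325, -0.0069]
orientation: [0.0, 0.997, -0.083, -0.0]
ft_force: [-1.4, 0.8, 0.2]
opening: 0.0597
finger_force: 1.0
```

Request:
step_arm(steps=[[1,0,0,0,0,0],[2,0,0,0,0,0],[3,0,0,0,0,0]])

```text
time: 26.48
tcp_pos: [0.6438, 0.1321, -0.0069]
orientation: [-0.0, 0.997, -0.083, -0.0]
ft_force: [-1.5, -0.4, -1.1]
opening: 0.0602
finger_force: 0.8
```

Request:
step_arm(steps=[[1,0,0,0,0,0],[2,0,0,0,0,0]])

```text
time: 26.72
tcp_pos: [0.6451, 0.132, -0.0069]
orientation: [0.0, 0.997, -0.083, -0.001]
ft_force: [-10.4, 1.0, 4.5]
opening: 0.0605
finger_force: 5.0
```

Request:
step_arm(steps=[[1,0,0,0,0,0],[2,0,0,0,0,0]])

```text
time: 26.98
tcp_pos: [0.6451, 0.132, -0.007]
orientation: [0.0, 0.997, -0.083, -0.002]
ft_force: [-23.9, 0.1, 15.6]
opening: 0.0602
finger_force: 11.8
```

The force jumped to 24 N with the travel exactly as predicted, so the carton is flush against the step. I'll back off horizontally, rise, and check from clear of it.

Request:
step_arm(steps=[[-2,0,0,0,0,0],[-6,0,0,0,0,0],[-14,0,0,0,0,0],[-30,0,0,0,0,0],[-40,0,0,0,0,0],[-40,0,-40,0,0,0],[-40,0,-100,0,0,0],[-40,0,-160,0,0,0],[-40,0,-220,0,0,0],[-60,0,-280,0,0,0],[-100,50,-290,0,0,0],[-150,100,-290,0,0,0],[-180,160,-290,0,0,0],[-200,220,-290,0,0,0],[-200,280,-290,0,0,0],[-200,330,-290,0,0,0],[-200,330,-290,0,0,0]])

```text
time: 29.1
tcp_pos: [0.3946, -0.1647, 0.283]
orientation: [0.0, 0.996, -0.086, -0.0]
ft_force: [0.2, 1.0, -0.4]
opening: 0.0597
finger_force: 0.0
```

Run:
```python
from h import *
for n in ("scene","top"):
    im,d=grab_frame(n); C=cloud(n,d); Z=C[...,2]
    m=(Z>.035)&(Z<.065)&(C[...,0]>.5)&(C[...,0]<.17*C[...,1]+.78)&(C[...,1]>.02)&(C[...,1]<.22)
    for mm,ce,a in comps(m,C,.035,.065,150):
        P=C[mm]; (c,s,ang)=cv2.minAreaRect((P[:,:2]*1000).astype(np.float32)); a=(ang+45)%90-45
        # from near edge: proj along step normal
        t=np.arctan(.17); nn=np.array([np.cos(t),-np.sin(t)]); pr=P[:,:2]@nn
        print(n,np.round(c,1),np.round(s,1),"yaw",round(a,2),"near-end gap to 150 mm: %.1f mm"%((.7724-np.percentile(pr,1)-.150)*1000))
    M=masks(im)
    for mm,ce,a in comps(M["green"],C,.12,.2,100): 
        if C[mm][:,0].mean()<.7: print("green",*rect(C[mm]))
    cv2.imwrite(f"pics/fin_{n}.png",im[40:320,140:500])
```

```text
scene [723.6 110.5] [102.3 148. ] yaw -9.4 near-end gap to 150 mm: -0.2 mm
green [522.5 -66.1] [33.4 48.5] 76.1
top [725.2 112.1] [100.2 145.6] yaw -9.65 near-end gap to 150 mm: -2.0 mm
green [516.7 -95.3] [97.8 46.1] 76.9
```

View pics/fin_scene.png

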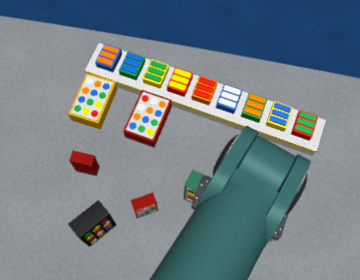

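The carton lies sweets-up against the step at crop (147,118), with yaw about -9.5° against the step's -9.65° and a gap near 0. The green carton is unmoved, the yellow one and the other cartons sit where they were, and the arm touches nothing.

```bash
python3 -c "
from rig import ctrl; print(ctrl.sign_off())"
```

```text
the job is handed in; nothing more can be done
None
```

The red carton was tipped onto its back, sweets side up, and pushed flush and square against the step (measured gap about 0–2 mm, angle within about 0.3°). In the last pictures the green carton still stood in place and nothing else looked moved; the bottle and can were hidden by the arm in the final view I checked. The job is handed in, with no verdict returned.

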